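Seat a glass colour bar against the stop of the scoring jig

ROBOT

A 6-joint arm with a two-finger parallel gripper is mounted at the origin on the work surface. World frame = base frame: x ahead of the robot, y to its left, z up, the work surface at z = 0. Lengths are in m, angles in rad, forces in N, time in s.
With the tool pointing down it reaches from about 0.375 to 0.9 m from the base axis. Payload 3.1 kg.
Tool frame: the origin (TCP) lies at the very end of the fingers, on their centre line; the grasp point (between the pads) lies 19 mm behind it (manip.tcp_to_grasp is the distance from the TCP to the grasp point, in m); z points along the fingers, y is the line along which they close (so a half turn about z gives the same grasp; the last joint's range is limited). The gripper opens to 85 mm and grips with 20 to 120 N. Pads are 22 mm wide; open, the fingers measure 114 mm over their backs; the gripper's body (76 mm by 85 mm) begins 54 mm behind the grasp point. The pads swing forward as they close: fully open they stand 13 mm farther back than shut.
Start: joints at [-1.383, 0.527, 1.433, -0, 1.181, -0.178], TCP at [0.224, -0.583, 0.231] pointing down, gripper open.
Joint ranges: [-3.08, 3.08], [-0.75, 2.2], [0.22, 2.44], [-1.43, 4.57], [0, 2.65], [-2.85, 2.85]. Speed limits (rad/s): [2.79, 2.79, 3.14, 3.14, 3.14, 3.14].

INTERFACE

Orientations are given as a unit quaternion [x, y, z, w].
In Python, from station import manip gives the robot as it stands. The module is installed in compiled form; this text tells all that it offers.
- The arm moves only by the tool step_arm, never from a script. Its argument "commands" is one flat list of numbers, 6 for each row, row after row: the shift along the tool's x, y, z in m, then the turn, a rotation vector about the tool's x, y, z in degrees. A call has exactly 10 rows; each row is the pose to reach, as a shift and turn from the pose commanded when the call began, along the tool's axes at that moment; what a row does not reach only later rows make up. A row lasts 1/10 s, in which the tool goes at most 50 mm and 8.59 degrees, less where a joint would pass 70% of its speed; a pose out of reach is approached as far as the arm can. A call with a gripper value outside its range is refused whole. "jaw" is the opening in per cent of the stroke, from 0 (shut) to 100 (fully open), set as the call begins (left out, the last holds). The fingers move at their own pace and stop on an object; "grip_force" is the grip in N (left out, the last holds). Time passes only in rows, so rows that repeat a pose let the fingers close, or fill a call up. It gives the time, the measured TCP pose, the force, the opening and the grip force at its end, in the units of the state.
- manip.sense(): the state, without advancing time (a new reading comes with each control period).
- manip.snapshot(name): name is "scene" or "top"; returns a dict with "pixels" (400x640x3 uint8, blue, green, red), "fx", "fy", "cx", "cy" (pixels), "k1" (the pictures are not rectified: a ray, as slopes to the right and down, at radius r is drawn at 1 + k1 r^2 times it, then the intrinsics apply), "R" (3x3) and "t" (3): a world point X has camera coordinates R X + t. Camera axes: x right, y down, z forward; pixel columns grow to the right and rows downward; lengths in m; the calibration is good to about 2 mm. A picture is of the moment at which its call begins. There is no depth.
- manip.sign_off(): hands the job in; it is judged then, once.
The state is a dict: "t": time; "q": joint angles; "qd": joint speeds; "tau": joint torques, N m; "tcp_pos": TCP position; "tool_rot": TCP orientation; "force": force on the tool from outside, world axes, zero at the start; "ft_torque": the same for the moment, N m; "finger_gap": opening from 0.0 (shut) to 1.0 (fully open); "gripper_force": force on a finger pad.
Only numpy, scipy, OpenCV 4.12 (cv2) and the standard library are available. Lean on these libraries where they do the work, as an engineer would, in place of code of your own. Each camera call takes 0.05 s, during which the arm holds its last target. There are 200 camera calls.

TASK

Take the blue glass bar out of the wooden cradle, set it down gently in the V-groove of the scoring jig across the finger gap, and let go of it. Then push it along the groove from behind until its end presses lightly but positively on the brass-nosed pin of the red stop, and leave it lying there, touching the pin. Glass chips: never press it on the stop with more than about 800 grams of force, and leave the stop, the other two bars, the water bottle, the jar and the tweezers where they are.

Things in the scene. Friction and masses are not known exactly. Their poses are not given: they have to be found in the camera images.
- blue_bar: Blue opaque glass bar, a plain cylinder 22 mm in diameter and 150 mm long, about 140 g (varies by 30 per cent). Origin at its middle, on its axis; its x axis runs along the bar (either end may lead; it may be rolled about x). It starts in one of the three places of the cradle, its axis 39.6 mm above the table, along the cradle's x.
- amber_bar: Amber glass bar of the same size, origin at its middle on the axis. Stays in the cradle.
- green_bar: Dark green glass bar of the same size, origin at its middle on the axis. Stays in the cradle.
- cradle: Fixed wooden cradle: base 120 (x) by 190 (y) by 10 mm, origin under its centre on the table. Three places at y = -62, 0, +62 mm hold bars along x on pairs of short V supports (each 18 mm long, 34 mm wide, at x = -48 and +48 mm, tops 37 mm above the table). Between the pairs 78 mm of each bar is free to grip, with open space down to the base.
- jig: Fixed scoring jig; origin under the centre of its 330 x 80 x 10 mm dark steel base, on the table. A 90 degree aluminium V-groove runs along its x at y = 0: apex 24 mm, flat wall tops 37 mm above the table, 40 mm wide over all; a seated bar's axis is at 39.6 mm. Groove parts: short, x = -160 (open end) to -110 mm; long, x = -50 to +160 mm. Bars slide with about 0.5 to 2 N of friction.
- load (a point): Loading point of the jig: middle of the finger gap between the short and long part of the groove, on a seated bar's axis (jig x = -80 mm, 39.6 mm above the table); its x is the jig's x. The gap is 60 mm long (x = -30 to +30 mm here), without walls and open down to the base at 10 mm, so fingers fit beside a bar. A bar laid with its middle here rests on both parts.
- stop: Red stop block clamped hard astride the long groove part, face at jig x = 100 to 130 mm. Origin: centre of that face, at a seated bar's axis; its x is the jig's x, away from the bar. A brass-nosed pin (18 mm in diameter) on the origin's axis is what the bar meets: screw-set, it projects 6 to 46 mm towards the bar, differently each time and not measured, and yields by 1 mm per 4 N on a spring.
- water: Bystander: clear water bottle, 64 mm in diameter, 200 mm tall, at the table's right side. Origin under its centre.
- frit_jar: Bystander: green jar with a steel cap, 64 mm in diameter, 85 mm tall, beyond the work area. Origin under its centre.
- tweezers: Bystander: steel tweezers lying flat, about 200 x 30 x 10 mm, beyond the work area. Origin near its middle.
Things that resemble listed ones, but are neither listed nor needed, are in the scene too. Leave any grey or pink look-alike of the blue_bar alone.

How it is judged:
By the outcome, as a careful person would: the job done as asked, in the order asked, and still so for the second after the job is handed in, with the robot touching nothing.
It also fails if it takes over 72 s, if anything falls off the work surface, if the arm or the gripper's body presses on something with over 40 N, if the wrist force passes 120 N, or if a joint passes its speed limit or range.

## Working session

There is one attempt and no reset: what is moved stays moved. The work goes in short steps, Python scripts to look and compute and a tool call to move; the robot and the scene stay as the last step left them, time stands still between calls to the robot, and variables do not carry over. Pictures are saved under pics/ and viewed, at most 10 in all, crops included, and the job is handed in when it is done.

Besides the shell and the picture viewer there is one more tool, called after "Call:" by a JSON object that holds its "fn" and its "kwargs", one argument or row to a line. step_arm: Moves the arm, as the interface text tells. Its arguments: {"type":"object","properties":{"commands":{"type":"array","items":{"type":"number"}},"jaw":{"type":"number"},"grip_force":{"type":"number"}},"required":["commands"]}

```bash
mkdir -p pics
cat > h.py <<'E'
import numpy as np, cv2
from station import manip
def K(s): return np.array([[s['fx'],0,s['cx']],[0,s['fy'],s['cy']],[0,0,1.]]), np.array([s['k1'],0,0,0.])
def proj(s,P):
    k,d=K(s); return cv2.projectPoints(np.array(P,float).reshape(-1,3),cv2.Rodrigues(np.array(s['R']))[0],np.array(s['t'],float),k,d)[0].reshape(-1,2)
def onz(s,uv,z):
    k,d=K(s); R=np.array(s['R']); c=-R.T@np.array(s['t'])
    n=cv2.undistortPoints(np.array(uv,float).reshape(-1,1,2),k,d).reshape(-1,2)
    r=np.c_[n,np.ones(len(n))]@R
    return c+r*((z-c[2])/r[:,2])[:,None]
E
python3 - <<'E'
from h import *
for n in('scene','top'):
    s=manip.snapshot(n); cv2.imwrite(f'pics/{n}0.png',s['pixels']); print(n,-np.array(s['R']).T@s['t'])
x=manip.sense(); print(x)
E
```

```text
scene [ 1.52545912 -0.34901003  1.41583623]
top [ 0.35952615 -0.02738104  1.47568357]
{'t': 0.1, 'q': array([-1.38248902e+00,  5.28347525e-01,  1.43375788e+00,  1.95939742e-05,
        1.18140425e+00, -1.78476755e-01]), 'qd': array([-0.00025661, -0.00073876, -0.0037956 , -0.00012641,  0.00034156,
       -0.00166295]), 'tau': array([ 3.78537777e-05, -4.43304098e+01, -1.78586233e+01, -1.74760321e-04,
        3.88148430e-03,  1.09100526e-05]), 'tcp_pos': array([ 0.2240603 , -0.58277887,  0.23045243]), 'tool_rot': array([ 9.83230989e-01,  1.82362014e-01,  4.34861937e-06, -9.58536219e-04]), 'force': array([-0.14938688,  0.16203042, -0.24394613]), 'ft_torque': array([ 0.01267017,  0.02549406, -0.02622644]), 'gripper_force': 0.0, 'finger_gap': 1.0064092560694557}
```

View pics/scene0.png

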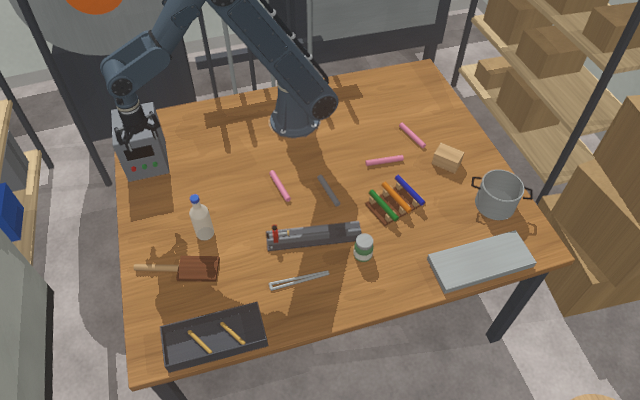

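View pics/top0.png

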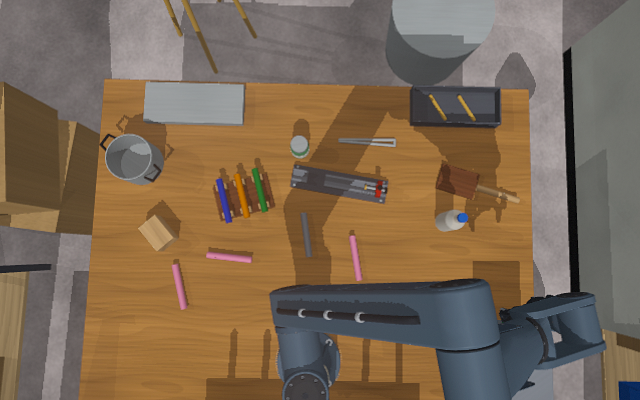

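The scene view shows the cradle at about (397,200) and the jig at (315,235). In the top view, the candidates for the blue bar are the blue one in the cradle (224,201), the pink ones loose at (229,257), (180,285) and (355,257), and the grey one at (307,234). Only the one at (224,201) is blue and in the cradle. I'll confirm that in an enlarged crop.

Run:
```python
from h import *
s=manip.snapshot('top'); im=s['pixels']
cv2.imwrite('pics/topc.png',cv2.resize(im[155:235,205:400],None,fx=4.1,fy=4.1,interpolation=cv2.INTER_CUBIC)[:, :800])
for n in('top','scene'):
    s=manip.snapshot(n); h=cv2.cvtColor(s['pixels'],cv2.COLOR_BGR2HSV)
    m=cv2.inRange(h,(112,150,50),(128,255,255))
    c,_=cv2.findContours(m,0,1); c=[x for x in c if cv2.contourArea(x)>60]
    for x in c: 
        r=cv2.minAreaRect(x); b=cv2.boxPoints(r); P=onz(s,b,0.0396); print(n,r,P.mean(0).round(4)); print(P.round(4))
```

```text
top ((223.46446228027344, 200.26852416992188), (43.91300964355469, 5.2897868156433105), 76.50426483154297) [0.521  0.2993 0.0396]
[[0.59   0.3284 0.0396]
 [0.5946 0.3114 0.0396]
 [0.452  0.2703 0.0396]
 [0.4474 0.2872 0.0396]]
scene ((409.25006103515625, 189.25001525878906), (36.06244659423828, 4.242640495300293), 45.0) [0.5198 0.2979 0.0396]
[[0.4555 0.2688 0.0396]
 [0.4449 0.2854 0.0396]
 [0.5846 0.3267 0.0396]
 [0.5941 0.3106 0.0396]]
```

View pics/topc.png

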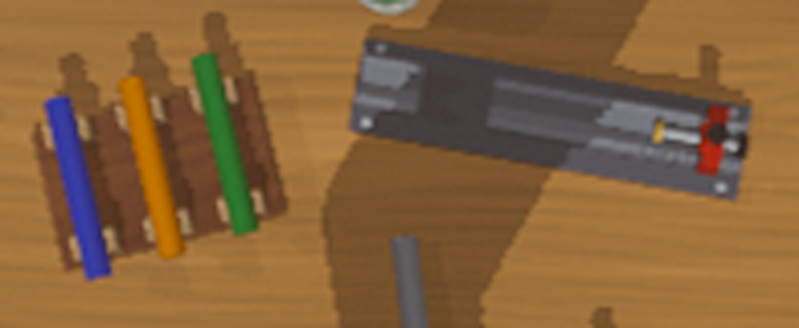

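The blue bar in the cradle at crop (78,188), the leftmost of the three, is confirmed. The jig base corners in the crop are at (370,38), (750,103), (737,198) and (350,130). The brass pin tip is at (656,130) and the red stop at (713,138). Next I'll crop the scene view for a second fix.

Run:
```python
from h import *
s=manip.snapshot('scene'); im=s['pixels']
cv2.imwrite('pics/scc.png',cv2.resize(im[205:265,255:375],None,fx=6,fy=6,interpolation=cv2.INTER_CUBIC))
s=manip.snapshot('top')
f=lambda u:(np.array(u)+.5)/4.1-.5+[205,155]
P=onz(s,f([(370,38),(750,103),(737,198),(350,130)]),.01); print(P.round(4),P.mean(0))
print([np.degrees(np.arctan2(*(P[b]-P[a])[[1,0]])) for a,b in((0,1),(3,2),(3,0),(2,1))])
print('pin tip',onz(s,f([(656,130)]),.0396),'blue ends mid',onz(s,f([(59,99),(97,277)]),.0396),'amber',onz(s,f([(131,79),(171,256)]),.0396),'green',onz(s,f([(204,57),(245,232)]),.0396))
```

```text
[[ 0.6562  0.0666  0.01  ]
 [ 0.6091 -0.2528  0.01  ]
 [ 0.5289 -0.2427  0.01  ]
 [ 0.5778  0.0808  0.01  ]] [ 0.59299457 -0.08702867  0.01      ]
[np.float64(-98.38300532794278), np.float64(-98.58803522466995), np.float64(-10.289315274898883), np.float64(-7.135904079289597)]
pin tip [[ 0.57977022 -0.1715855   0.0396    ]] blue ends mid [[0.59288302 0.31767864 0.0396    ]
 [0.44778078 0.27965923 0.0396    ]] amber [[0.61098967 0.25951542 0.0396    ]
 [0.46636763 0.22046058 0.0396    ]] green [[0.63082644 0.2004414  0.0396    ]
 [0.48745284 0.1611905  0.0396    ]]
```

View pics/scc.png

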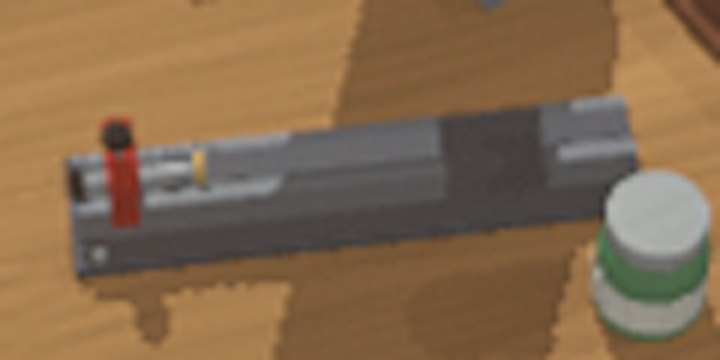

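```bash
cat >> h.py <<'E'
from scipy.spatial.transform import Rotation as Ro
def go(p,yaw):
    s=manip.sense(); R=Ro.from_quat(s['tool_rot']); T=Ro.from_euler('z',yaw,degrees=True)*Ro.from_rotvec([np.pi,0,0])
    print('t',s['t'],'tcp',s['tcp_pos'].round(4),'F',s['force'].round(2),'gap',round(s['finger_gap'],3),'yaw',np.degrees(np.arctan2(R.as_matrix()[1,0],R.as_matrix()[0,0])).round(2),'q',s['q'].round(2))
    print('shift',R.inv().apply(np.array(p)-s['tcp_pos']).round(4),'turn',np.degrees((R.inv()*T).as_rotvec()).round(2))
E
python3 - <<'E'
from h import *
s=manip.snapshot('scene')
f=lambda u:(np.array(u)+.5)/6-.5+[255,205]
print('tip',onz(s,f([(203,168)]),.0396))
P=onz(s,f([(78,277),(628,214)]),.01);print(P.round(4),np.degrees(np.arctan2(*(P[0]-P[1])[[1,0]])))
print('gap edges z.037',onz(s,f([(443,157),(545,150)]),.034).round(4))
x=np.array([-.148,-.989]);y=np.array([.989,-.148]);c=np.array([.593,-.087])
for p in (onz(s,f([(203,168)]),.0396)[0],P[0],P[1]): print((p[:2]-c)@x,(p[:2]-c)@y)
go([.520,.2985,.15],15)
E
```

```text
tip [[ 0.57987682 -0.17227412  0.0396    ]]
[[ 0.6116 -0.2547  0.01  ]
 [ 0.6607  0.0561  0.01  ]] -98.97725587719046
gap edges z.037 [[ 0.6081 -0.0387  0.034 ]
 [ 0.6202  0.0185  0.034 ]]
0.08627833918912589 -0.0003582588911449853
0.163111649778065 0.043199180696970534
-0.15154817451043115 0.04576020593005745
t 0.4 tcp [ 0.2242 -0.5833  0.2312] F [-0.38  0.6   0.84] gap 1.003 yaw 21.02 q [-1.38  0.53  1.43 -0.    1.18 -0.18]
shift [ 0.5924 -0.717   0.0814] turn [-0.02 -0.    6.02]
```

Call:
{"fn": "step_arm", "kwargs": {
  "commands": [0.592,-0.717,0.05,0,0,6,0.592,-0.717,0.05,0,0,6,0.592,-0.717,0.05,0,0,6,0.592,-0.717,0.05,0,0,6,0.592,-0.717,0.05,0,0,6,0.592,-0.717,0.05,0,0,6,0.592,-0.717,0.05,0,0,6,0.592,-0.717,0.05,0,0,6,0.592,-0.717,0.05,0,0,6,0.592,-0.717,0.05,0,0,6],
  "jaw": 50
}}

```text
t: 1.4
tcp_pos: [0.3834, -0.1084, 0.2048]
tool_rot: [0.991, 0.13, 0.001, 0.0]
force: [0.2, 0.1, -0.0]
finger_gap: 0.5
gripper_force: 0.0
```

```bash
python3 -c "
from h import *
go([.520,.2985,.15],15)"
```

```text
t 1.4 tcp [ 0.3834 -0.1084  0.2048] F [ 0.17  0.09 -0.05] gap 0.5 yaw 14.97 q [-0.56  0.27  2.    0.    0.87  0.75]
shift [ 0.237  -0.3578  0.0546] turn [ 0.06 -0.06 -0.03]
```

Call:
{"fn": "step_arm", "kwargs": {
  "commands": [0.237,-0.358,0.05,0,0,0,0.237,-0.358,0.05,0,0,0,0.237,-0.358,0.05,0,0,0,0.237,-0.358,0.05,0,0,0,0.237,-0.358,0.05,0,0,0,0.237,-0.358,0.05,0,0,0,0.237,-0.358,0.05,0,0,0,0.237,-0.358,0.05,0,0,0,0.237,-0.358,0.05,0,0,0,0.237,-0.358,0.05,0,0,0]
}}

```text
t: 2.4
tcp_pos: [0.5203, 0.3013, 0.1541]
tool_rot: [0.991, 0.133, 0.001, -0.001]
force: [-0.4, -1.1, 0.5]
finger_gap: 0.497
gripper_force: 0.0
```

```bash
python3 -c "
from h import *
go([.520,.2985,.0215],15)
s=manip.snapshot('top'); c=(proj(s,[.52,.2985,.04])[0]).astype(int); print(c)
cv2.imwrite('pics/g1.png',cv2.resize(s['pixels'][140:260,150:310],None,fx=4,fy=4,interpolation=2))"
```

```text
t 2.4 tcp [0.5203 0.3013 0.1541] F [-0.42 -1.05  0.54] gap 0.497 yaw 15.27 q [0.34 0.59 1.57 0.   0.98 1.64]
shift [-0.0015  0.0028  0.1325] turn [-0.06 -0.17  0.27]
[223 200]
```

Call:
{"fn": "step_arm", "kwargs": {
  "commands": [0,0,0.02,0,0,0,0,0,0.04,0,0,0,0,0,0.06,0,0,0,0,0,0.07,0,0,0,0,0,0.07,0,0,0,0,0,0.07,0,0,0,0,0,0.07,0,0,0,0,0,0.07,0,0,0,0,0,0.07,0,0,0,0,0,0.07,0,0,0]
}}

```text
t: 3.45
tcp_pos: [0.5192, 0.2973, 0.0849]
tool_rot: [0.991, 0.131, 0.0, -0.0]
force: [-0.2, 0.6, -0.1]
finger_gap: 0.501
gripper_force: 0.0
```

```bash
python3 -c "
from h import *
go([.520,.2985,.0215],15)"
```

```text
t 3.45 tcp [0.5192 0.2973 0.0849] F [-0.17  0.61 -0.07] gap 0.501 yaw 15.03 q [ 0.33  0.69  1.62 -0.    0.84  1.64]
shift [ 0.001  -0.0009  0.0634] turn [-0.   -0.05  0.03]
```

Call:
{"fn": "step_arm", "kwargs": {
  "commands": [0.001,-0.001,0.01,0,0,0,0.001,-0.001,0.02,0,0,0,0.001,-0.001,0.03,0,0,0,0.001,-0.001,0.04,0,0,0,0.001,-0.001,0.05,0,0,0,0.001,-0.001,0.056,0,0,0,0.001,-0.001,0.06,0,0,0,0.001,-0.001,0.063,0,0,0,0.001,-0.001,0.063,0,0,0,0.001,-0.001,0.063,0,0,0]
}}

```text
t: 4.45
tcp_pos: [0.5199, 0.2985, 0.0217]
tool_rot: [0.991, 0.131, 0.0, -0.0]
force: [0.2, -0.5, 0.1]
finger_gap: 0.497
gripper_force: 0.0
```

Call:
{"fn": "step_arm", "kwargs": {
  "commands": [0,0,0,0,0,0,0,0,0,0,0,0,0,0,0,0,0,0,0,0,0,0,0,0,0,0,0,0,0,0,0,0,0,0,0,0,0,0,0,0,0,0,0,0,0,0,0,0,0,0,0,0,0,0,0,0,0,0,0,0],
  "jaw": 10,
  "grip_force": 30
}}

```text
t: 5.45
tcp_pos: [0.5205, 0.2968, 0.0222]
tool_rot: [0.991, 0.132, 0.0, 0.001]
force: [1.2, -6.0, 2.1]
finger_gap: 0.24
gripper_force: 29.3
```

Call:
{"fn": "step_arm", "kwargs": {
  "commands": [0,0,-0.01,0,0,0,0,0,-0.02,0,0,0,0,0,-0.04,0,0,0,0,0,-0.06,0,0,0,0,0,-0.08,0,0,0,0,0,-0.1,0,0,0,0,0,-0.11,0,0,0,0,0,-0.11,0,0,0,0,0,-0.11,0,0,0,0,0,-0.11,0,0,0]
}}

```text
t: 6.45
tcp_pos: [0.5189, 0.2982, 0.1304]
tool_rot: [0.991, 0.131, -0.001, 0.0]
force: [-0.1, 0.4, -1.4]
finger_gap: 0.245
gripper_force: 29.5
```

```bash
python3 -c "
from h import *
go([.6048,-.0079,.13],81.5)"
```

```text
t 6.45 tcp [0.5189 0.2982 0.1304] F [-0.12  0.43 -1.38] gap 0.245 yaw 15.01 q [0.33 0.62 1.59 0.   0.93 1.64]
shift [0.0037 0.3179 0.0004] turn [ -0.07   0.11 -66.49]
```

Call:
{"fn": "step_arm", "kwargs": {
  "commands": [0.004,0.04,0,0,0,-8,0.004,0.08,0,0,0,-16,0.004,0.12,0,0,0,-24,0.004,0.16,0,0,0,-32,0.004,0.2,0,0,0,-40,0.004,0.24,0,0,0,-48,0.004,0.28,0,0,0,-56,0.004,0.305,0,0,0,-62,0.004,0.318,0,0,0,-66.5,0.004,0.318,0,0,0,-66.5]
}}

```text
t: 7.45
tcp_pos: [0.6061, -0.0098, 0.1303]
tool_rot: [0.759, 0.652, -0.0, -0.0]
force: [0.3, 0.1, -1.1]
finger_gap: 0.245
gripper_force: 29.6
```

Call:
{"fn": "step_arm", "kwargs": {
  "commands": [0,0,0,0,0,0,0,0,0,0,0,0,0,0,0,0,0,0,0,0,0,0,0,0,0,0,0,0,0,0,0,0,0,0,0,0,0,0,0,0,0,0,0,0,0,0,0,0,0,0,0,0,0,0,0,0,0,0,0,0]
}}

```text
t: 8.45
tcp_pos: [0.606, -0.0077, 0.1315]
tool_rot: [0.757, 0.653, 0.0, 0.0]
force: [0.3, -0.4, -1.6]
finger_gap: 0.242
gripper_force: 29.6
```

```bash
python3 -c "
from h import *
go([.6048,-.0079,.04],81.5)
s=manip.snapshot('scene')
cv2.imwrite('pics/g2.png',cv2.resize(s['pixels'][170:270,255:395],None,fx=5,fy=5,interpolation=2))"
```

```text
t 8.45 tcp [ 0.606  -0.0077  0.1315] F [ 0.31 -0.42 -1.57] gap 0.242 yaw 81.51 q [-0.2   0.63  1.57  0.    0.94 -0.05]
shift [-0.0003 -0.0011  0.0915] turn [ 0.   -0.    0.01]
```

View pics/g2.png

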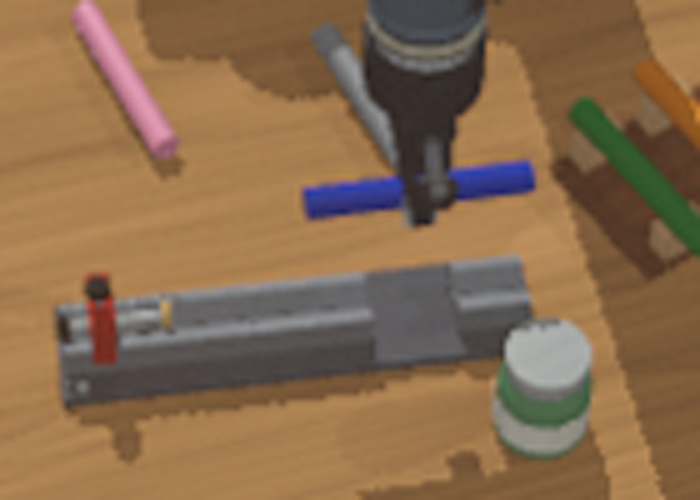

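Call:
{"fn": "step_arm", "kwargs": {
  "commands": [0,-0.001,0.02,0,0,0,0,-0.001,0.04,0,0,0,0,-0.001,0.06,0,0,0,0,-0.001,0.08,0,0,0,0,-0.001,0.09,0,0,0,0,-0.001,0.095,0,0,0,0,-0.001,0.097,0,0,0,0,-0.001,0.097,0,0,0,0,-0.001,0.097,0,0,0,0,-0.001,0.097,0,0,0]
}}

```text
t: 9.5
tcp_pos: [0.6055, -0.0076, 0.0353]
tool_rot: [0.757, 0.653, 0.0, 0.001]
force: [0.4, -0.4, -0.6]
finger_gap: 0.245
gripper_force: 29.7
```

Run:
```python
from h import *
go([.6048,-.0079,.022],81.5)
x=np.array([-.148,-.989]);y=np.array([.989,-.148]);c=np.array([.593,-.087])
for n in('top','scene'):
    s=manip.snapshot(n); h=cv2.cvtColor(s['pixels'],cv2.COLOR_BGR2HSV)
    m=cv2.inRange(h,(112,150,50),(128,255,255)); m[:,:240]=0
    if n=='scene': m[:180]=0; cv2.imwrite('pics/g3.png',cv2.resize(s['pixels'][205:265,255:375],None,fx=6,fy=6,interpolation=2))
    p=np.argwhere(m)[:,::-1]; P=onz(s,p,.049)[:,:2]-c
    print(n,len(p),'along',(P@x).min(),(P@x).max(),'lat mean',(P@y).mean())
```

```text
t 9.5 tcp [ 0.6055 -0.0076  0.0353] F [ 0.41 -0.35 -0.62] gap 0.245 yaw 81.52 q [-0.2   0.77  1.62 -0.    0.75 -0.05]
shift [-0.0004 -0.0007  0.0133] turn [0.09 0.   0.02]
top 34 along -0.028484318551351372 0.43043821442030306 lat mean -0.0031002549361443337
scene 132 along -0.1559164689246295 -0.01095811561570246 lat mean -0.003046041746663372
```

View pics/g3.png

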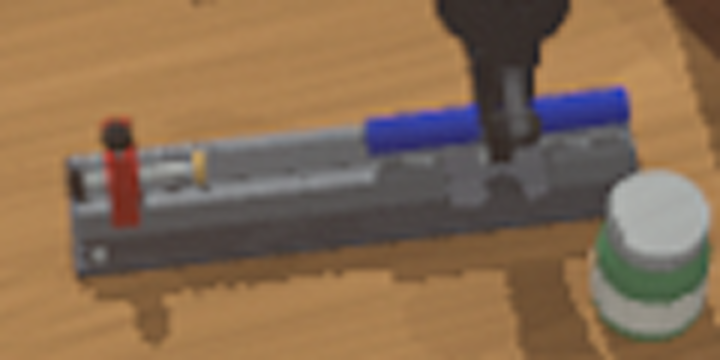

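The bar hangs just above the groove. Its ends are at crop (367,135) and (628,102), it is parallel to the groove, and it spans the gap. I'll lower it slowly.

Call:
{"fn": "step_arm", "kwargs": {
  "commands": [0,-0.001,0.001,0,0,0,0,-0.001,0.002,0,0,0,0,-0.001,0.003,0,0,0,0,-0.001,0.004,0,0,0,0,-0.001,0.005,0,0,0,0,-0.001,0.006,0,0,0,0,-0.001,0.007,0,0,0,0,-0.001,0.008,0,0,0,0,-0.001,0.009,0,0,0,0,-0.001,0.009,0,0,0]
}}

```text
t: 10.6
tcp_pos: [0.6041, -0.0074, 0.0254]
tool_rot: [0.758, 0.653, 0.0, 0.0]
force: [0.6, 0.2, -0.3]
finger_gap: 0.242
gripper_force: 29.7
```

Call:
{"fn": "step_arm", "kwargs": {
  "commands": [0,0,0.0005,0,0,0,0,0,0.001,0,0,0,0,0,0.0015,0,0,0,0,0,0.002,0,0,0,0,0,0.002,0,0,0,0,0,0.002,0,0,0,0,0,0.002,0,0,0,0,0,0.002,0,0,0,0,0,0.002,0,0,0,0,0,0.002,0,0,0]
}}

```text
t: 11.6
tcp_pos: [0.6045, -0.0075, 0.0238]
tool_rot: [0.757, 0.653, 0.0, 0.0]
force: [1.8, 0.1, 3.0]
finger_gap: 0.248
gripper_force: 29.9
```

Call:
{"fn": "step_arm", "kwargs": {
  "commands": [0,0.0005,0.0003,0,0,0,0,0.001,0.0006,0,0,0,0,0.001,0.0009,0,0,0,0,0.001,0.0012,0,0,0,0,0.001,0.0012,0,0,0,0,0.001,0.0012,0,0,0,0,0.001,0.0012,0,0,0,0,0.001,0.0012,0,0,0,0,0.001,0.0012,0,0,0,0,0.001,0.0012,0,0,0]
}}

```text
t: 12.6
tcp_pos: [0.6051, -0.0075, 0.0231]
tool_rot: [0.758, 0.653, 0.0, 0.0]
force: [0.9, -1.5, 7.2]
finger_gap: 0.242
gripper_force: 30.3
```

Call:
{"fn": "step_arm", "kwargs": {
  "commands": [0,0,-0.0005,0,0,0,0,0,-0.0005,0,0,0,0,0,-0.0005,0,0,0,0,0,-0.0005,0,0,0,0,0,-0.0005,0,0,0,0,0,-0.0005,0,0,0,0,0,-0.0005,0,0,0,0,0,-0.0005,0,0,0,0,0,-0.0005,0,0,0,0,0,-0.0005,0,0,0],
  "jaw": 45
}}

```text
t: 13.6
tcp_pos: [0.605, -0.0075, 0.0228]
tool_rot: [0.757, 0.653, 0.0, 0.0]
force: [-1.0, 0.4, -0.8]
finger_gap: 0.448
gripper_force: 0.0
```

Call:
{"fn": "step_arm", "kwargs": {
  "commands": [0,0,-0.01,0,0,0,0,0,-0.02,0,0,0,0,0,-0.03,0,0,0,0,0,-0.045,0,0,0,0,0,-0.06,0,0,0,0,0,-0.075,0,0,0,0,0,-0.09,0,0,0,0,0,-0.09,0,0,0,0,0,-0.09,0,0,0,0,0,-0.09,0,0,0]
}}

```text
t: 14.6
tcp_pos: [0.6044, -0.0074, 0.1123]
tool_rot: [0.757, 0.653, -0.0, -0.0]
force: [-0.5, -0.3, -0.1]
finger_gap: 0.449
gripper_force: 0.0
```

Run:
```python
from h import *
x=np.array([-.148,-.989]);y=np.array([.989,-.148]);c=np.array([.593,-.087])
p=c-.19*x
go([*p,.13],81.5)
s=manip.snapshot('scene'); h=cv2.cvtColor(s['pixels'],cv2.COLOR_BGR2HSV)
m=cv2.inRange(h,(112,150,50),(128,255,255)); m[:180]=0
p=np.argwhere(m)[:,::-1]; P=onz(s,p,.046)[:,:2]-c
print('along',(P@x).min(),(P@x).max(),'lat mean',(P@y).mean())
```

```text
t 14.6 tcp [ 0.6044 -0.0074  0.1123] F [-0.45 -0.31 -0.08] gap 0.449 yaw 81.52 q [-0.2   0.65  1.58 -0.    0.9  -0.05]
shift [ 0.1096  0.0005 -0.0177] turn [-0.07 -0.    0.02]
along -0.1540734097546434 1.1519982745320014 lat mean -0.006964667937287824
```

Call:
{"fn": "step_arm", "kwargs": {
  "commands": [0.03,0,0,0,0,0,0.06,0,0,0,0,0,0.09,0,0,0,0,0,0.11,0,0,0,0,0,0.11,0,0.0,0,0,0,0.11,0,0.015,0,0,0,0.11,0,0.03,0,0,0,0.11,0,0.04,0,0,0,0.11,0,0.04,0,0,0,0.11,0,0.04,0,0,0],
  "jaw": 0
}}

```text
t: 15.65
tcp_pos: [0.6209, 0.1005, 0.0719]
tool_rot: [0.758, 0.652, -0.001, -0.0]
force: [-0.7, 0.7, 0.0]
finger_gap: 0.002
gripper_force: 0.0
```

Run:
```python
from h import *
x=np.array([-.148,-.989]);y=np.array([.989,-.148]);c=np.array([.593,-.087])
go([*(c-.19*x),.0415],81.5)
s=manip.snapshot('scene')
cv2.imwrite('pics/g4.png',cv2.resize(s['pixels'][195:265,255:385],None,fx=6,fy=6,interpolation=2))
```

```text
t 15.65 tcp [0.6209 0.1005 0.0719] F [-0.66  0.71  0.02] gap 0.002 yaw 81.46 q [-0.02  0.74  1.54 -0.    0.87  0.13]
shift [0.0004 0.0003 0.0304] turn [-0.08  0.01 -0.04]
```

View pics/g4.png

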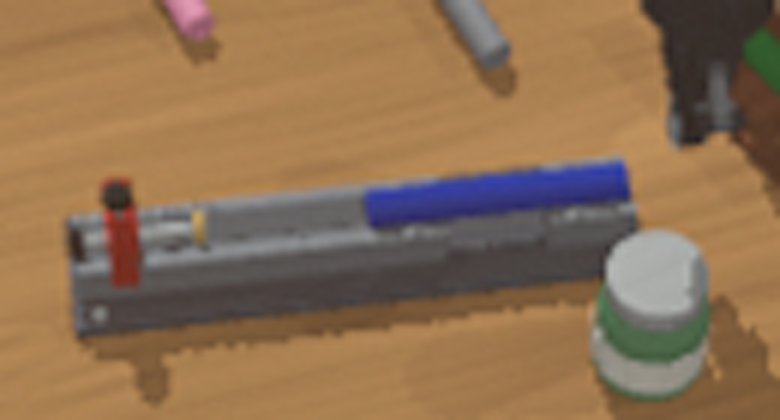

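The bar lies seated in the groove, from crop (367,205) to (628,180), and the closed fingers are behind it.

Call:
{"fn": "step_arm", "kwargs": {
  "commands": [0,0,0.01,0,0,0,0,0,0.02,0,0,0,0,0,0.027,0,0,0,0,0,0.03,0,0,0,0,0,0.03,0,0,0,-0.004,0,0.03,0,0,0,-0.008,0,0.03,0,0,0,-0.012,0,0.03,0,0,0,-0.015,0,0.03,0,0,0,-0.015,0,0.03,0,0,0]
}}

```text
t: 16.7
tcp_pos: [0.619, 0.0858, 0.043]
tool_rot: [0.758, 0.653, 0.0, 0.0]
force: [0.6, 0.2, 0.2]
finger_gap: -0.002
gripper_force: 0.0
```

Call:
{"fn": "step_arm", "kwargs": {
  "commands": [-0.002,0,0,0,0,0,-0.004,0,0,0,0,0,-0.006,0,0,0,0,0,-0.008,0,0,0,0,0,-0.01,0,0,0,0,0,-0.012,0,0,0,0,0,-0.014,0,0,0,0,0,-0.016,0,0,0,0,0,-0.018,0,0,0,0,0,-0.02,0,0,0,0,0]
}}

```text
t: 17.7
tcp_pos: [0.6159, 0.0665, 0.0428]
tool_rot: [0.757, 0.653, -0.0, -0.0]
force: [0.6, 1.9, 0.1]
finger_gap: -0.002
gripper_force: 0.7
```

```bash
cat >> h.py <<'E'
def st(p=False):
    x=np.array([-.148,-.989]);y=np.array([.989,-.148]);c=np.array([.593,-.087])
    go([*(c-.085*x),.041],81.5)
    q=manip.sense(); print('jig x',(q['tcp_pos'][:2]-c)@x,'lat',(q['tcp_pos'][:2]-c)@y,'push',-q['force'][:2]@x)
    s=manip.snapshot('scene'); h=cv2.cvtColor(s['pixels'],cv2.COLOR_BGR2HSV)
    m=cv2.inRange(h,(112,150,50),(128,255,255)); m[:180]=0; m[:,:240]=0; m[:,365:]=0
    P=onz(s,np.argwhere(m)[:,::-1],.042)[:,:2]-c
    print('bar',(P@x).min(),(P@x).max())
E
python3 -c "
from h import *
st()"
```

```text
t 17.7 tcp [0.6159 0.0665 0.0428] F [0.56 1.86 0.05] gap -0.002 yaw 81.52 q [-0.07  0.77  1.58  0.    0.79  0.08]
shift [-0.0702  0.      0.0018] turn [-0.01 -0.    0.02]
jig x -0.1552167572557953 lat -4.264993409104499e-05 push 1.9233041644091746
bar -0.144640953821505 0.001854530424551902
```

Call:
{"fn": "step_arm", "kwargs": {
  "commands": [-0.004,0,0.001,0,0,0,-0.009,0,0.001,0,0,0,-0.015,0,0.001,0,0,0,-0.021,0,0.001,0,0,0,-0.027,0,0.001,0,0,0,-0.033,0,0.001,0,0,0,-0.039,0,0.001,0,0,0,-0.044,0,0.001,0,0,0,-0.048,0,0.001,0,0,0,-0.05,0,0.001,0,0,0]
}}

```text
t: 18.75
tcp_pos: [0.6086, 0.0168, 0.0417]
tool_rot: [0.758, 0.653, 0.0, -0.0]
force: [0.2, 3.7, 1.3]
finger_gap: 0.004
gripper_force: 1.5
```

Call:
{"fn": "step_arm", "kwargs": {
  "commands": [-0.002,0,0,0,0,0,-0.004,0,0,0,0,0,-0.006,0,0,0,0,0,-0.008,0,0,0,0,0,-0.01,0,0,0,0,0,-0.012,0,0,0,0,0,-0.014,0,0,0,0,0,-0.015,0,0,0,0,0,-0.016,0,0,0,0,0,-0.017,0,0,0,0,0]
}}

```text
t: 19.75
tcp_pos: [0.606, 0.0006, 0.0419]
tool_rot: [0.758, 0.653, 0.0, -0.0]
force: [1.0, 5.2, 3.7]
finger_gap: 0.005
gripper_force: 2.7
```

```bash
python3 -c "
from h import *
st()
s=manip.snapshot('scene')
cv2.imwrite('pics/g5.png',cv2.resize(s['pixels'][215:255,260:340],None,fx=9,fy=9,interpolation=2))"
```

```text
t 19.75 tcp [6.06e-01 6.00e-04 4.19e-02] F [1.04 5.24 3.74] gap 0.005 yaw 81.5 q [-0.18  0.76  1.61  0.    0.77 -0.04]
shift [-0.0036  0.0001  0.0009] turn [-0.02 -0.03  0.  ]
jig x -0.08859190082620451 lat -0.00013374417959245976 push 5.334937894907021
bar -0.07509064878318099 0.06640156904851344
```

View pics/g5.png

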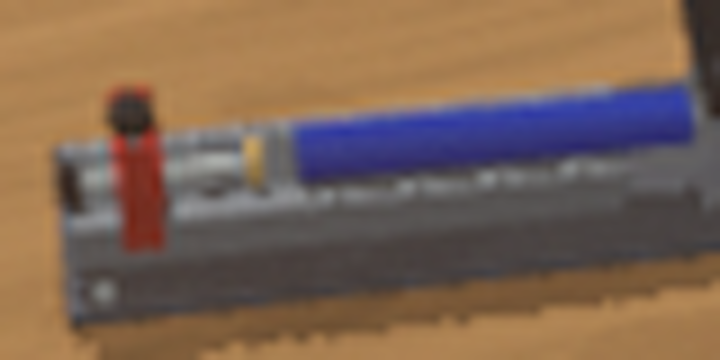

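The bar's front end is at crop (298,150) and the brass nose at (262,160), so about 12 mm is left. The push shows some vertical drag, so I'll back off to relieve it and then push on slowly.

Call:
{"fn": "step_arm", "kwargs": {
  "commands": [0.002,0,0,0,0,0,0.004,0,-0.001,0,0,0,0.004,0,-0.001,0,0,0,0.004,0,-0.001,0,0,0,0.004,0,-0.001,0,0,0,0.004,0,-0.001,0,0,0,0.004,0,-0.001,0,0,0,0.004,0,-0.001,0,0,0,0.004,0,-0.001,0,0,0,0.004,0,-0.001,0,0,0]
}}

```text
t: 20.85
tcp_pos: [0.6067, 0.0043, 0.0428]
tool_rot: [0.757, 0.653, -0.0, 0.0]
force: [0.4, 0.1, -0.1]
finger_gap: 0.0
gripper_force: 0.0
```

Call:
{"fn": "step_arm", "kwargs": {
  "commands": [-0.001,0,0,0,0,0,-0.002,0,0,0,0,0,-0.003,0,0,0,0,0,-0.004,0,0,0,0,0,-0.005,0,0,0,0,0,-0.006,0,0,0,0,0,-0.007,0,0,0,0,0,-0.008,0,0,0,0,0,-0.009,0,0,0,0,0,-0.01,0,0,0,0,0]
}}

```text
t: 21.85
tcp_pos: [0.6052, -0.0056, 0.0428]
tool_rot: [0.757, 0.653, 0.0, -0.0]
force: [0.4, 1.9, -0.4]
finger_gap: -0.0
gripper_force: 0.7
```

```bash
python3 -c "
from h import *
st()"
```

```text
t 21.85 tcp [ 0.6052 -0.0056  0.0428] F [ 0.45  1.87 -0.36] gap -0.0 yaw 81.51 q [-0.19  0.76  1.61  0.    0.77 -0.05]
shift [ 0.0027 -0.      0.0018] turn [-0.   -0.    0.01]
jig x -0.08231651942473628 lat 3.5484091841980494e-05 push 1.9194165999630448
bar -0.07101274172659729 0.07359476343502024
```

Call:
{"fn": "step_arm", "kwargs": {
  "commands": [-0.0005,0,0,0,0,0,-0.001,0,0,0,0,0,-0.0015,0,0,0,0,0,-0.002,0,0,0,0,0,-0.0025,0,0,0,0,0,-0.003,0,0,0,0,0,-0.0035,0,0,0,0,0,-0.004,0,0,0,0,0,-0.004,0,0,0,0,0,-0.004,0,0,0,0,0]
}}

```text
t: 22.9
tcp_pos: [0.6046, -0.0096, 0.0428]
tool_rot: [0.757, 0.653, -0.0, -0.0]
force: [0.1, 0.6, -0.2]
finger_gap: -0.0
gripper_force: 0.5
```

Not touching yet. I'll continue in steps of 2 mm or less per call.

Call:
{"fn": "step_arm", "kwargs": {
  "commands": [-0.0003,0,0,0,0,0,-0.0006,0,0,0,0,0,-0.0009,0,0,0,0,0,-0.0012,0,0,0,0,0,-0.0015,0,0,0,0,0,-0.0015,0,0,0,0,0,-0.0015,0,0,0,0,0,-0.0015,0,0,0,0,0,-0.0015,0,0,0,0,0,-0.0015,0,0,0,0,0]
}}

```text
t: 23.9
tcp_pos: [0.6044, -0.011, 0.0427]
tool_rot: [0.757, 0.653, -0.0, -0.0]
force: [0.3, 1.6, 0.8]
finger_gap: -0.002
gripper_force: 0.6
```

Call:
{"fn": "step_arm", "kwargs": {
  "commands": [-0.0003,0,0,0,0,0,-0.0006,0,0,0,0,0,-0.0009,0,0,0,0,0,-0.001,0,0,0,0,0,-0.001,0,0,0,0,0,-0.001,0,0,0,0,0,-0.001,0,0,0,0,0,-0.001,0,0,0,0,0,-0.001,0,0,0,0,0,-0.001,0,0,0,0,0]
}}

```text
t: 24.9
tcp_pos: [0.6043, -0.012, 0.0428]
tool_rot: [0.757, 0.653, -0.0, -0.0]
force: [0.3, 0.7, 1.1]
finger_gap: 0.001
gripper_force: 0.7
```

```bash
python3 -c "
from h import *
st()
s=manip.snapshot('scene')
cv2.imwrite('pics/g6.png',cv2.resize(s['pixels'][215:255,260:340],None,fx=9,fy=9,interpolation=2))"
```

```text
t 24.9 tcp [ 0.6043 -0.012   0.0428] F [0.27 0.72 1.07] gap 0.001 yaw 81.52 q [-0.2   0.76  1.62 -0.    0.77 -0.06]
shift [ 0.0092 -0.      0.0018] turn [-0.    0.    0.02]
jig x -0.0758479749519689 lat 2.74685754047631e-05 push 0.7544443469697404
bar -0.06356321220659587 0.08165272797407631
```

View pics/g6.png

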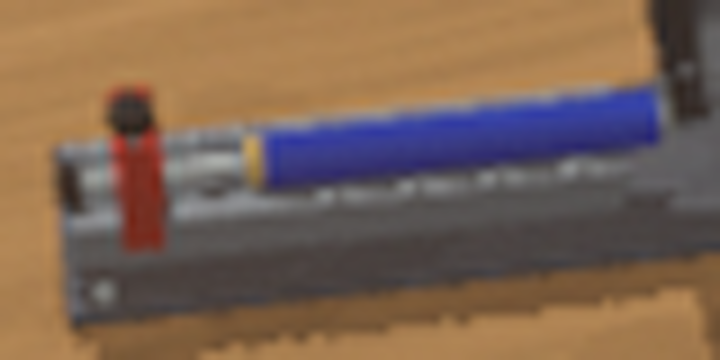

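The bar's end at crop (266,160) is now at the brass nose, but the force shows no firm contact yet.

Call:
{"fn": "step_arm", "kwargs": {
  "commands": [-0.0002,0,0,0,0,0,-0.0004,0,0,0,0,0,-0.0006,0,0,0,0,0,-0.0008,0,0,0,0,0,-0.001,0,0,0,0,0,-0.001,0,0,0,0,0,-0.001,0,0,0,0,0,-0.001,0,0,0,0,0,-0.001,0,0,0,0,0,-0.001,0,0,0,0,0]
}}

```text
t: 26.0
tcp_pos: [0.6042, -0.013, 0.0428]
tool_rot: [0.757, 0.653, -0.0, 0.0]
force: [0.5, 1.4, 1.4]
finger_gap: -0.001
gripper_force: 0.7
```

Call:
{"fn": "step_arm", "kwargs": {
  "commands": [-0.0002,0,0,0,0,0,-0.0004,0,0,0,0,0,-0.0006,0,0,0,0,0,-0.0008,0,0,0,0,0,-0.001,0,0,0,0,0,-0.001,0,0,0,0,0,-0.001,0,0,0,0,0,-0.001,0,0,0,0,0,-0.001,0,0,0,0,0,-0.001,0,0,0,0,0]
}}

```text
t: 27.0
tcp_pos: [0.604, -0.0139, 0.0427]
tool_rot: [0.757, 0.653, 0.0, -0.0]
force: [-0.7, 3.5, 0.7]
finger_gap: 0.003
gripper_force: 1.7
```

Call:
{"fn": "step_arm", "kwargs": {
  "commands": [-0.0001,0,0,0,0,0,-0.0002,0,0,0,0,0,-0.0003,0,0,0,0,0,-0.0004,0,0,0,0,0,-0.0005,0,0,0,0,0,-0.0006,0,0,0,0,0,-0.0006,0,0,0,0,0,-0.0006,0,0,0,0,0,-0.0006,0,0,0,0,0,-0.0006,0,0,0,0,0]
}}

```text
t: 28.0
tcp_pos: [0.6039, -0.0143, 0.0428]
tool_rot: [0.757, 0.653, 0.0, -0.0]
force: [0.4, 5.2, 1.5]
finger_gap: 0.001
gripper_force: 2.5
```

```bash
python3 -c "
from h import *
st();print(manip.sense()['force'])"
```

```text
t 28.0 tcp [ 0.6039 -0.0143  0.0428] F [0.37 5.2  1.52] gap 0.001 yaw 81.51 q [-0.21  0.76  1.62  0.    0.77 -0.06]
shift [ 0.0115 -0.      0.0018] turn [ 0.   -0.02  0.01]
jig x -0.07347361084262524 lat 5.01598480032606e-05 push 5.1968541526292
bar -0.060843848911774835 0.08368584078174664
[0.6253682  5.45527042 0.62988377]
```

The push force climbed from about 1.5 to 5.2 N over 1.3 mm, which matches the pin's spring, so the contact is positive. I'll retreat slowly straight back, then up.

Call:
{"fn": "step_arm", "kwargs": {
  "commands": [0.0005,0,0,0,0,0,0.001,0,0,0,0,0,0.0015,0,0,0,0,0,0.002,0,0,0,0,0,0.004,0,0,0,0,0,0.008,0,0,0,0,0,0.014,0,0,0,0,0,0.02,0,0,0,0,0,0.025,0,0,0,0,0,0.025,0,0,0,0,0]
}}

```text
t: 29.05
tcp_pos: [0.6076, 0.0112, 0.0428]
tool_rot: [0.757, 0.653, 0.0, -0.0]
force: [-0.7, 0.0, 0.7]
finger_gap: 0.005
gripper_force: 0.0
```

Call:
{"fn": "step_arm", "kwargs": {
  "commands": [0,0,-0.01,0,0,0,0,0,-0.03,0,0,0,0,0,-0.05,0,0,0,0,0,-0.07,0,0,0,0,0,-0.09,0,0,0,0,0,-0.11,0,0,0,0,0,-0.12,0,0,0,0,0,-0.12,0,0,0,0,0,-0.12,0,0,0,0,0,-0.12,0,0,0]
}}

```text
t: 30.05
tcp_pos: [0.6068, 0.0102, 0.1617]
tool_rot: [0.758, 0.653, -0.001, -0.001]
force: [0.4, 1.0, 0.1]
finger_gap: -0.003
gripper_force: 0.0
```

```bash
python3 -c "
from h import *
st()
s=manip.snapshot('scene')
cv2.imwrite('pics/g7.png',cv2.resize(s['pixels'][215:255,260:340],None,fx=9,fy=9,interpolation=2))"
```

```text
t 30.05 tcp [0.6068 0.0102 0.1617] F [0.4  0.97 0.09] gap -0.003 yaw 81.51 q [-0.17  0.59  1.54 -0.    1.01 -0.02]
shift [-0.0131  0.0011  0.1207] turn [-0.14 -0.    0.01]
jig x -0.0981476807274416 lat -0.0007737777064519076 push 1.0177338610275162
bar -0.061510777296488364 0.08076680557038263
```

View pics/g7.png

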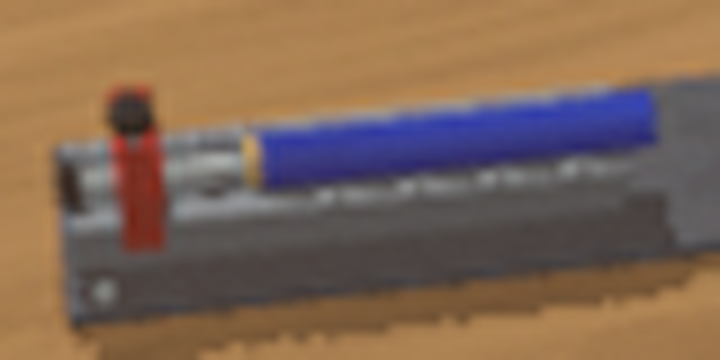

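The bar lies seated in the groove with its end against the brass nose at crop (262,160), and the gripper is clear of everything.

```bash
python3 -c "
from station import manip
print(manip.sign_off())"
```

```text
the job is handed in; nothing more can be done
None
```

The blue bar is seated in the groove with its end touching the stop's brass pin. The highest push reading against the pin was about 5.5 N (roughly 560 g, under the 800 g limit). I released it, moved the gripper clear and handed in at about 30 s, but got no verdict back.

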